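# Clamp a cell in the contact jig under its pinned cover

## Task

Take the long cell out of the wooden rack, leaving the two short ones in it, and stand it in the socket of the contact jig. Then pick up the jig's cover by its grip block, slide it about on the jig until the blind hole in its underside finds the locating pin and it drops on, lined up along the jig with the grip block over the cell, and press it fully home so that the cell is pushed down on its spring contact. Finish still holding the cover down: do not let go, as the spring would lift it again.

Things in the scene. Friction and masses are not known exactly. Their poses are not given: they have to be found in the camera images.
- cell_center (a point): Centre (half-way up) of the long cell: grey upright cylinder with a steel top, 18 mm in diameter, 65 mm tall, 45 g. It starts in one of the three rack holes (which one varies), standing 33 mm out of the rack. z along the cell, up.
- short_a_center (a point): Centre of a short cell, 18 mm in diameter, 46 mm tall, standing in another rack hole, 14 mm out of it. Leave it there.
- short_b_center (a point): Centre of the other short cell, same as the first. Leave it there.
- rack: Wooden rack block, fixed, 150 x 52 x 40 mm (x, y, z); origin at the centre of its underside, on the table. Three holes 20 mm in diameter, 32 mm deep, in a row along its x at -45, 0 and 45 mm.
- jig: Contact jig, fixed; origin on the table under the socket's axis, x along the jig towards the pin, z up. A valley (x -25 to 25 mm, floor 45 mm high, open to both y sides) lies between a rear post (x -50 to -25) and the pin tower (x 25 to 70), both 60 mm wide in y with flat tops 73 mm high. Foot plate 6 mm thick: x -65 to 85, y -42 to 42 mm.
- jig_tower (a point): Middle of the slot on the tower's top: jig x = 45 mm, y = 0, 73 mm up. An upright pin, 10 mm in diameter, 14 mm high (top 87 mm up), its last 4 mm tapered to a flat 4 mm wide, is clamped in the slot up to 7 mm either side of this point along the jig's x. Its setting is not reported: look before the cover hides it, or feel by sliding the cover along x.
- jig_socket (a point): Mouth centre of the jig's socket, a hole 21 mm in diameter with a 3 mm chamfer, in the valley floor, 45 mm up. The cell stands in it upright on a sprung plunger 31 mm down: cell centre then 46.5 mm up, top 79 mm up (6 mm above the tower top). Around the cell fingers fit only closing along the jig's y.
- plunger (a joint): Sprung contact at the bottom of the socket: 0 m when free, grows as the cell is pushed down; about 0.006 with the cover fully home (travel 0.009). Spring force 3.2 N when free, 8 N at 0.006.
- cover_grip (a point): Centre of the black grip block of the loose cover (0.16 to 0.26 kg), which starts flat on the table. Block 26 x 24 x 34 mm (x, y, z), from 8 to 42 mm above the cover's flat underside; this point is 25 mm above it. Plate grey, 8 mm thick, x -55 to 70 mm about the block, 56 mm wide in y. Grasp the block across y. x points to the boss.
- cover_hole (a point): Mouth centre of the round blind hole in the cover's underside, 13 mm in diameter, 16 mm deep, at the cover's x = 45 mm from the block, under the square boss (34 x 34 mm, top 20 mm above the underside). Axes as the cover's. With the cover home this point is 73 mm above the table and the pin is in the hole.
Mind the look-alikes: they are no part of the job. Leave any orange look-alike of the part that bears cover_grip alone. What is shaped like the jig but blue is not meant.

How it is judged (in metres and radians):
On the way, in this order (a step that is already met when the one before it is completed fails the run):
1. the long cell stands in the jig's socket, let go (horizontal distance between cell_center and jig_socket below 0.004 m and angle between cell_center's own z axis and vertical below 0.13 rad and z of cell_center in the frame of jig below 0.049 m and contact force between the fingers and cell below 0.1 N), for 0.2 s.
2. the cover has dropped on to the pin (x of cover_hole in the frame of jig between 0.034 and 0.056 m and y of cover_hole in the frame of jig between -0.005 and 0.005 m and z of cover_hole in the frame of jig below 0.083 m), for 0.1 s.
At the end, for the whole second after the job is handed in: Long cell upright in the socket (4 mm), pushed down over 4 mm by the cover; cover on the pin, under 2.5 mm from home, level (0.06 rad), along the jig (0.17 rad), hole within 5 mm of the centre line; fingers on the cover (over 2 N) for the last second; short cells still in the rack (10 mm) (horizontal distance between cell_center and jig_socket below 0.004 m and angle between cell_center's own z axis and vertical below 0.13 rad and x of cover_hole in the frame of jig between 0.034 and 0.056 m and y of cover_hole in the frame of jig between -0.005 and 0.005 m and z of cover_hole in the frame of jig below 0.0755 m and angle between cover_hole's own z axis and vertical below 0.06 rad and angle between the x axis of cover_hole and the x axis of jig, either way round below 0.17 rad and value of joint plunger above 0.004 m and contact force between the fingers and cover above 2 N and z of each of short_a_center, short_b_center in the frame of rack below 0.036 m and distance of each of short_a_center, short_b_center from where it was at the start of the episode below 0.01 m); the arm keeps its last pose, push and grip.
It fails at once if a short cell is taken out of the rack (distance of any of short_a_center, short_b_center from where it was at the start of the episode above 0.025 m).
It also fails if it takes over 54 s, if anything falls off the work surface, if the arm or the gripper's body presses on something with over 40 N, if the wrist force passes 120 N, or if a joint passes its speed limit or range.

## Robot

A 6-joint arm with a two-finger parallel gripper is mounted at the origin on the work surface. World frame = base frame: x ahead of the robot, y to its left, z up, the work surface at z = 0. Lengths are in m, angles in degrees, forces in N, time in s.
With the tool pointing down it reaches from about 0.325 to 0.775 m from the base axis. Payload 5.5 kg.
Tool frame: the origin (TCP) lies at the centre of the arm's flange, where the gripper is bolted on; the fingertips stand 182 mm ahead of it and the grasp point (between the pads) lies 163 mm ahead of it; z points along the fingers, y is the direction in which the jaws open and shut (so a half turn about z gives the same grasp; the last joint's range is limited). The gripper opens to 88 mm and grips with 3 to 60 N. Pads are 20 mm wide; open, the fingers measure 115 mm over their backs; the gripper's body (75 mm by 178 mm) begins 61 mm behind the grasp point.
Start: joints at [73.012, 5.22, 70.514, -0, 104.267, -3.249], TCP at [0.143, 0.583, 0.405] pointing down, gripper open.
Joint ranges: [-164.24, 164.24], [-49.07, 125.15], [9.68, 141.18], [-86.29, 266.29], [3.28, 154.24], [-151.56, 151.56]. Speed limits (degrees/s): [147.25, 147.25, 172.46, 180, 180, 180].

## Interface

Orientations are given as [roll, pitch, yaw] about the fixed x, y, z axes, in that order (R = Rz(yaw) Ry(pitch) Rx(roll)).
In Python, from station import r gives the robot as it stands. The module is installed in compiled form; this text tells all that it offers. Calls block until the motion is done:
- r.reach(position, orientation): joint-space move of the TCP to a pose.
- r.servo_line(position, rotation=None, speed=0.15): straight line of the TCP; rotation=None keeps the orientation; speed is the mean speed in m/s.
- r.move_joints(angles): joint-space move.
- r.let_go() and r.grab(squeeze=None): open the fingers fully, or close them until they stop; squeeze is the grip in N (None keeps the last).
- r.wait(seconds).
- r.inverse_kinematics(position, orientation): joint angles nearest the present ones, or None.
- r.sense(): the state.
- r.snapshot(name): name is "scene" or "side" or "wrist"; returns a dict with "frame" (480x640x3 uint8, red, green, blue), "fx", "fy", "cx", "cy" (pixels), "R" (3x3) and "t" (3): a world point X has camera coordinates R X + t. Camera axes: x right, y down, z forward; pixel columns grow to the right and rows downward; lengths in m; the calibration is good to about 2 mm. The wrist camera is an equidistant fisheye: a pixel r from the principal point sees the ray r / f radians off the axis. A picture is of the moment at which its call begins. There is no depth.
A pose or a line that the arm cannot do raises r.IKError and nothing moves.
- r.hand_in(): hands the job in, once; it reports no verdict.
The state is a dict: "clock": time; "joints": joint angles; "joint_vel": joint speeds; "joint_torque": joint torques, N m; "tcp_pos": TCP position; "orientation": TCP orientation; "contact_force": force on the tool from outside, world axes, zero at the start; "torque": the same for the moment, N m; "opening": finger opening in m.
Only numpy, scipy, OpenCV 4.12 (cv2) and the standard library are available. Lean on these libraries where they do the work, as an engineer would, in place of code of your own. Each camera call takes 0.05 s, during which the arm holds its last target.

## Working session

There is one attempt and no reset: what is moved stays moved. The work goes in short steps, each a Python script; the robot and the scene stay as the last script left them, time stands still between calls to the robot, and variables do not carry over. Pictures are saved under pics/ and viewed, and the job is handed in when it is done.

```bash
mkdir -p pics; python3 - <<'E'
from station import r
import cv2,numpy as np
s=r.sense();print(s)
for n in ("scene","side","wrist"):
    d=r.snapshot(n);cv2.imwrite(f"pics/{n}0.png",d["frame"][:,:,::-1])
    np.savez(f"pics/{n}0.npz",**d)
    print(n,d["fx"],d["fy"],d["cx"],d["cy"],np.round(d["R"],3).tolist(),np.round(d["t"],3), np.round(-np.array(d["R"]).T@d["t"],3))
E
```

```text
{'clock': 0.0, 'joints': array([ 7.30125429e+01,  5.26214993e+00,  7.05817371e+01, -8.55498172e-04,
        1.04268744e+02, -3.24760677e+00]), 'joint_vel': array([-0.01913864,  0.01125711,  0.0185157 , -0.04326829,  0.07201277,
        0.06727497]), 'joint_torque': array([-5.95675501e-04, -4.46461558e+01, -4.06440425e+01,  6.97082514e-02,
        2.94596585e-02, -1.97923296e-04]), 'tcp_pos': array([0.14251485, 0.58287568, 0.40351798]), 'orientation': array([-1.79887503e+02, -5.55249438e-03,  1.66259934e+02]), 'contact_force': array([-0.09812167,  0.41432744,  0.59807737]), 'torque': array([-0.02181206,  0.01815236,  0.00840716]), 'opening': 0.08794837634071281}
scene 439.27787256303264 439.27787256303264 322.3403855381264 235.98075463837395 [[-0.824, 0.566, 0.007], [0.314, 0.467, -0.826], [-0.471, -0.679, -0.563]] [ 0.323 -0.064  1.065] [0.788 0.57  0.544]
side 442.28980080182384 442.28980080182384 321.58424706505394 236.14705245253026 [[-0.794, -0.608, -0.002], [-0.34, 0.448, -0.827], [0.504, -0.656, -0.562]] [0.326 0.192 0.64 ] [0.002 0.532 0.519]
wrist 371.64829954431775 371.64829954431775 319.8451926018188 235.47137144788095 [[0.238, 0.971, -0.002], [0.93, -0.227, 0.291], [0.282, -0.071, -0.957]] [-0.6   -0.036  0.392] [0.066 0.602 0.384]
```

View pics/scene0.png

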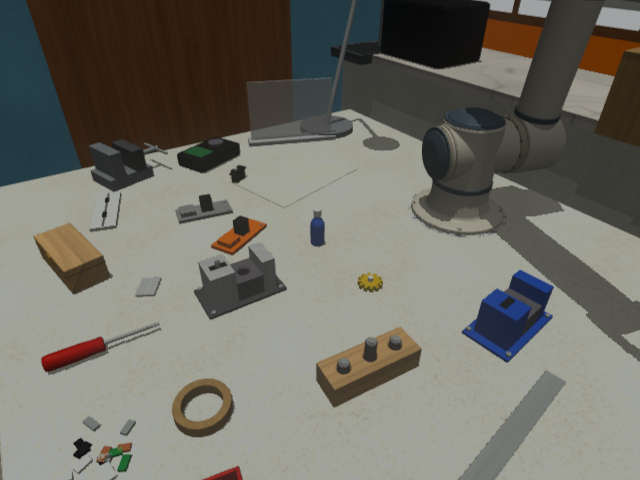

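View pics/side0.png

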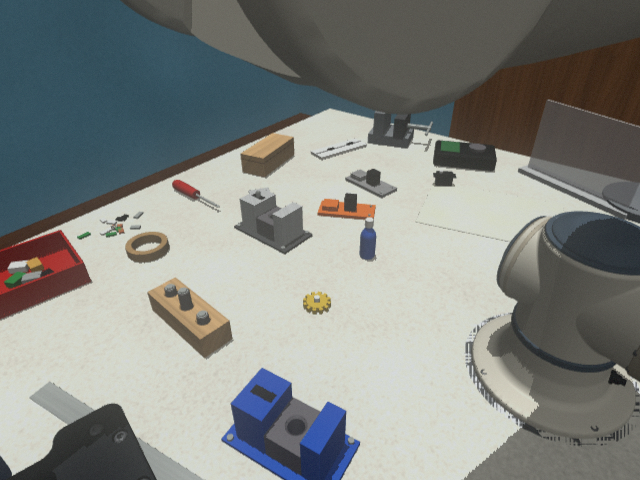

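View pics/wrist0.png

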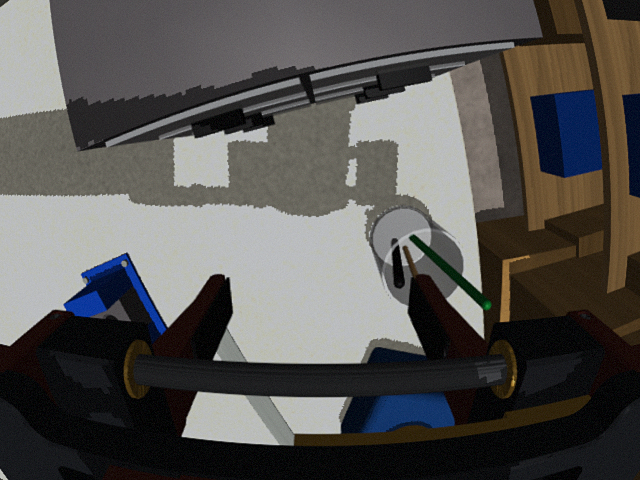

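```bash
cat > h.py <<'E'
import numpy as np,cv2
def load(f): return dict(np.load(f))
def ray(d,u,v,fish=False):
    R=np.array(d["R"]);t=np.array(d["t"]);c=-R.T@t
    x=(u-d["cx"])/d["fx"];y=(v-d["cy"])/d["fy"]
    if fish:
        th=np.hypot(x,y);q=np.array([x/th*np.sin(th),y/th*np.sin(th),np.cos(th)]) if th>1e-9 else np.array([0,0,1.])
    else: q=np.array([x,y,1.])
    return c,R.T@q
def plane(d,u,v,z,fish=False):
    c,q=ray(d,u,v,fish);return c+q*(z-c[2])/q[2]
def proj(d,X,fish=False):
    p=np.array(d["R"])@np.asarray(X)+d["t"]
    if fish:
        n=np.hypot(p[0],p[1]);th=np.arctan2(n,p[2]);return np.array([d["cx"]+d["fx"]*th*p[0]/n,d["cy"]+d["fy"]*th*p[1]/n])
    return np.array([d["cx"]+d["fx"]*p[0]/p[2],d["cy"]+d["fy"]*p[1]/p[2]])
def tri(*rs):
    A=np.zeros((3,3));b=np.zeros(3)
    for c,q in rs:
        q=q/np.linalg.norm(q);P=np.eye(3)-np.outer(q,q);A+=P;b+=P@c
    return np.linalg.solve(A,b)
def crop(img,u0,v0,u1,v1,k): return cv2.resize(img[v0:v1,u0:u1],None,fx=k,fy=k,interpolation=cv2.INTER_CUBIC)
E
python3 - <<'E'
from h import *
a=cv2.imread("pics/scene0.png");b=cv2.imread("pics/side0.png")
def cv(n,L):
    cv2.imwrite(n,np.vstack([np.hstack([L[0],L[1]]),np.hstack([L[2],L[3]])]))
cv("pics/crops0.png",[crop(a,190,230,290,310,4)[:300,:400],crop(a,160,180,270,260,4)[:300,:400],crop(b,230,180,330,255,4),crop(b,335,160,435,235,4)][0:4])
cv2.imwrite("pics/rack0.png",np.hstack([crop(a,310,320,430,405,3),crop(b,140,270,240,355,3)]))
E
```

```text
(no output)
```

View pics/crops0.png

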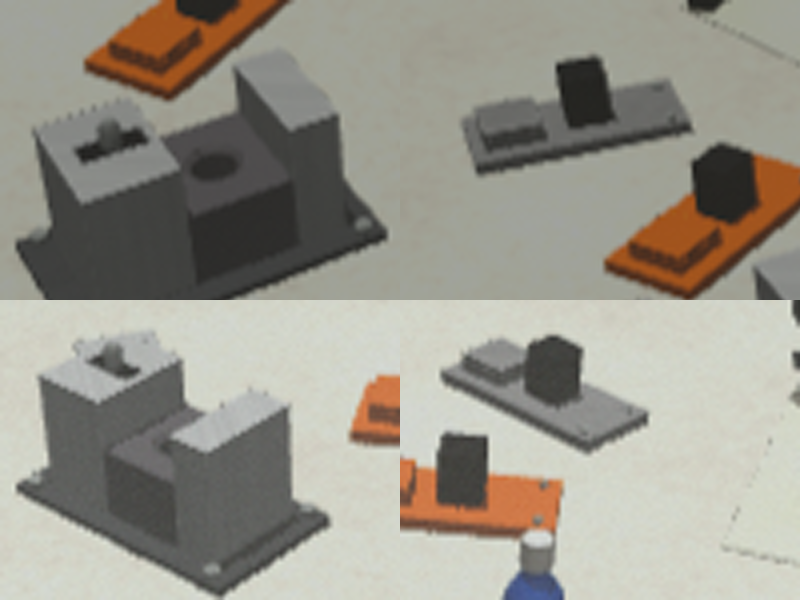

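View pics/rack0.png

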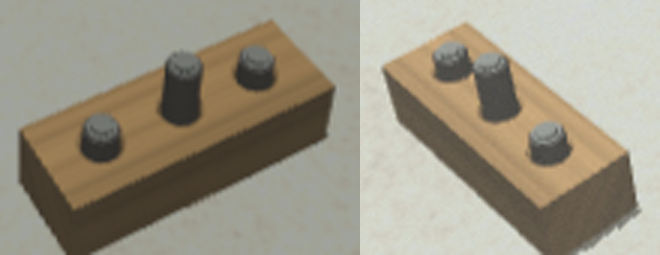

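```bash
python3 - <<'E'
from h import *
a=load("pics/scene0.npz");b=load("pics/side0.npz")
def P(d,ox,oy,k,pts,z):
    return np.array([plane(d,ox+u/k,oy+v/k,z) for u,v in pts])
np.set_printoptions(precision=4,suppress=True)
print("cells scene");print(P(a,310,320,3,[(184,62)],.073),P(a,310,320,3,[(102,126),(256,53)],.054))
print("cells side");print(P(b,140,270,3,[(492-360,66)],.073),P(b,140,270,3,[(452-360,52),(549-360,129)],.054))
print("rack top scene",P(a,310,320,3,[(20,130),(272,20),(334,87),(72,210)],.04))
print("rack top side",P(b,140,270,3,[(383-360,68),(465-360,24),(629-360,152),(542-360,208)],.04))
print("tower scene",P(a,190,230,4,[(35,130),(182,175),(78,203),(140,102)],.073))
print("post scene",P(a,190,230,4,[(235,68),(290,50),(338,90),(287,130)],.073))
print("socket scene",P(a,190,230,4,[(215,165)],.045))
print("pin top scene",P(a,190,230,4,[(108,121)],.087))
print("tower side",P(b,230,180,4,[(38,75),(78,40),(180,60),(108,104)],.073))
print("post side",P(b,230,180,4,[(170,135),(210,150),(288,100),(255,90)],.073))
print("pin top side",P(b,230,180,4,[(110,45)],.087))
print("cover plate top scene",P(a,160,180,4,[(63,118),(78,165),(290,122),(268,80)],.008))
print("cover plate top side",P(b,335,160,4,[(42,72),(190,145),(247,113),(105,38)],.008))
print("block top scene",P(a,160,180,4,[(158,60),(200,57),(211,75),(169,80)],.042))
print("block top side",P(b,335,160,4,[(125,45),(152,35),(182,47),(155,60)],.042))
E
```

```text
cells scene
[[0.4851 0.2566 0.073 ]] [[0.5297 0.2528 0.054 ]
 [0.4396 0.2594 0.054 ]]
cells side
[[0.4766 0.2572 0.073 ]] [[0.5229 0.2513 0.054 ]
 [0.436  0.2583 0.054 ]]
rack top scene [[0.5561 0.2236 0.04  ]
 [0.4072 0.2381 0.04  ]
 [0.4129 0.2889 0.04  ]
 [0.5617 0.2739 0.04  ]]
rack top side [[0.5573 0.2737 0.04  ]
 [0.5527 0.2235 0.04  ]
 [0.4043 0.2365 0.04  ]
 [0.4097 0.2874 0.04  ]]
tower scene [[ 0.6193 -0.0514  0.073 ]
 [ 0.5796  0.0127  0.073 ]
 [ 0.623   0.0054  0.073 ]
 [ 0.573  -0.0448  0.073 ]]
post scene [[ 0.5261 -0.0446  0.073 ]
 [ 0.4984 -0.0432  0.073 ]
 [ 0.4953 -0.0033  0.073 ]
 [ 0.5283  0.01    0.073 ]]
socket scene [[ 0.5518 -0.0186  0.045 ]]
pin top scene [[ 0.5962 -0.0216  0.087 ]]
tower side [[ 0.6191  0.0051  0.073 ]
 [ 0.6297 -0.0341  0.073 ]
 [ 0.5718 -0.0507  0.073 ]
 [ 0.5698  0.0046  0.073 ]]
post side [[ 0.5249  0.0078  0.073 ]
 [ 0.5003  0.0064  0.073 ]
 [ 0.5008 -0.0528  0.073 ]
 [ 0.5204 -0.0505  0.073 ]]
pin top side [[ 0.5932 -0.0225  0.087 ]]
cover plate top scene [[ 0.5644 -0.363   0.008 ]
 [ 0.575  -0.3074  0.008 ]
 [ 0.455  -0.2841  0.008 ]
 [ 0.4448 -0.3376  0.008 ]]
cover plate top side [[ 0.572  -0.3103  0.008 ]
 [ 0.4476 -0.285   0.008 ]
 [ 0.4406 -0.3406  0.008 ]
 [ 0.5672 -0.376   0.008 ]]
block top scene [[ 0.5101 -0.3377  0.042 ]
 [ 0.4883 -0.3275  0.042 ]
 [ 0.4915 -0.3038  0.042 ]
 [ 0.5138 -0.3117  0.042 ]]
block top side [[ 0.5145 -0.3149  0.042 ]
 [ 0.5088 -0.3368  0.042 ]
 [ 0.4853 -0.3335  0.042 ]
 [ 0.489  -0.3085  0.042 ]]
```

```bash
cat >> h.py <<'E'
def shot(r,n,name):
    d=r.snapshot(n);cv2.imwrite(f"pics/{name}.png",d["frame"][:,:,::-1]);np.savez(f"pics/{name}.npz",**d);return d
E
python3 - <<'E'
from station import r
from h import *
r.reach([0.44,0.257,0.36],[180,0,174.5])
s=r.sense();print(s["clock"],s["tcp_pos"],s["orientation"],s["joints"])
d=shot(r,"wrist","w_rack")
print(proj(d,[.481,.257,.073],True))
r.reach([0.53,-0.02,0.37],[180,0,180])
s=r.sense();print(s["clock"],s["tcp_pos"],s["joints"])
d=shot(r,"wrist","w_jig")
print(proj(d,[.55,-.02,.045],True))
E
```

```text
1.775 [0.43974921 0.25767116 0.36021936] [1.79968574e+02 8.79185303e-03 1.74551086e+02] [ 2.65359853e+01 -9.01265409e+00  8.89308903e+01  2.23413941e-02
  1.00057660e+02 -5.80111964e+01]
[323.21967098 282.79724644]
2.95 [ 0.53000699 -0.01901256  0.36997742] [-5.74082948e+00 -5.77572555e+00  8.49813776e+01  3.44265901e-02
  1.00800687e+02 -9.57901418e+01]
[318.01023979 242.51494385]
```

View pics/w_rack.png

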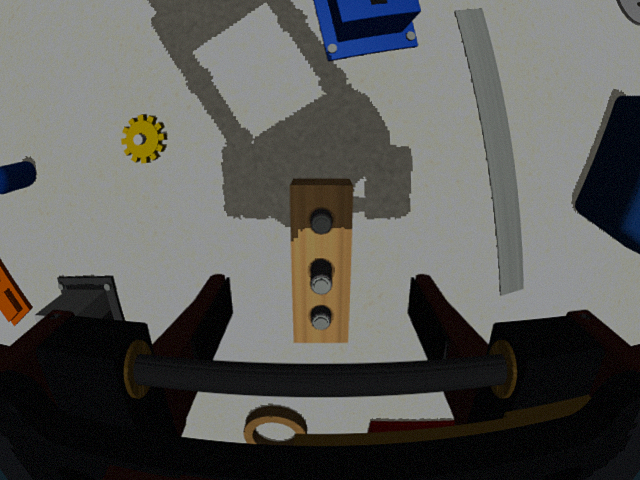

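View pics/w_jig.png

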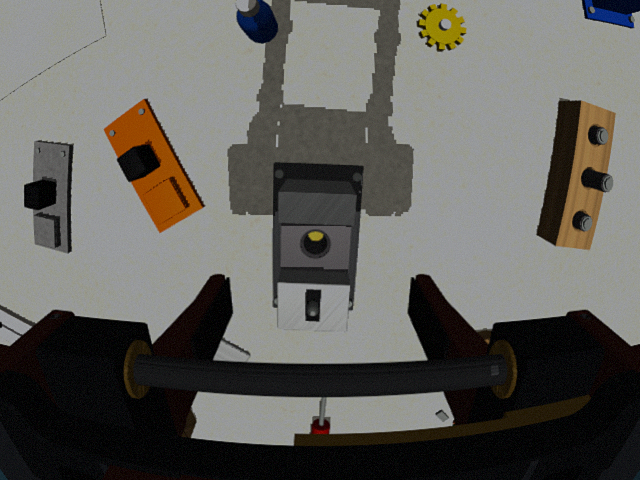

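```bash
python3 - <<'E'
from h import *
a=cv2.imread("pics/w_rack.png");b=cv2.imread("pics/w_jig.png")
A=crop(a,280,170,360,350,3);B=crop(b,265,155,370,335,3)
cv2.imwrite("pics/wc.png",np.hstack([A,B]));print(A.shape)
E
```

```text
(540, 240, 3)
```

View pics/wc.png

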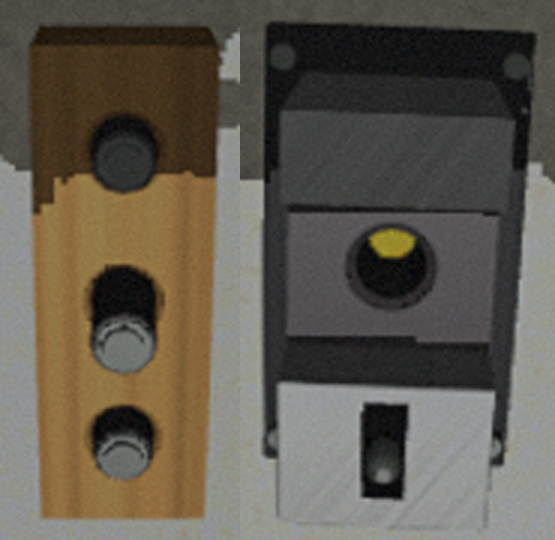

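```bash
python3 - <<'E'
from h import *
np.set_printoptions(precision=4,suppress=True)
a=load("pics/w_rack.npz");b=load("pics/w_jig.npz")
f=lambda d,ox,oy,pts,z:np.array([plane(d,ox+u/3,oy+v/3,z,True) for u,v in pts])
print("cell",f(a,280,170,[(125,343)],.073),f(a,280,170,[(125,163),(125,460)],.054))
print("rack corners",f(a,280,170,[(32,45),(218,45),(205,518),(40,518)],.04))
print("socket",f(b,265,155,[(152,268)],.045), "rim",f(b,265,155,[(106,266),(198,266),(152,222),(152,311)],.045))
print("tower",f(b,265,155,[(38,380),(256,390),(250,527),(35,519)],.073))
print("post",f(b,265,155,[(42,110),(275,120),(258,212),(46,207)],.073))
print("slot",f(b,265,155,[(122,403),(168,405),(165,498),(121,496)],.073))
print("foot",f(b,265,155,[(28,22),(295,37)],.006))
print("pin",f(b,265,155,[(144,474)],.087),f(b,265,155,[(144,450)],.073))
E
python3 - <<'E'
import cv2,sys
sys.path.insert(0,'.')
from h import *
b=cv2.imread("pics/w_jig.png");a=cv2.imread("pics/scene0.png")
A=crop(b,290,275,340,335,9);cv2.imwrite("pics/pin.png",A)
E
```

```text
cell [[0.4822 0.2557 0.073 ]] [[0.4386 0.2598 0.054 ]
 [0.5289 0.2514 0.054 ]]
rack corners [[0.4066 0.2374 0.04  ]
 [0.4115 0.288  0.04  ]
 [0.5615 0.2741 0.04  ]
 [0.5564 0.2216 0.04  ]]
socket [[ 0.5517 -0.022   0.045 ]] rim [[ 0.5511 -0.0353  0.045 ]
 [ 0.551  -0.0088  0.045 ]
 [ 0.5379 -0.022   0.045 ]
 [ 0.5649 -0.0221  0.045 ]]
tower [[ 0.5747 -0.053   0.073 ]
 [ 0.5776  0.0066  0.073 ]
 [ 0.6216  0.0064  0.073 ]
 [ 0.6191 -0.0559  0.073 ]]
post [[ 0.5004 -0.0495  0.073 ]
 [ 0.5029  0.0096  0.073 ]
 [ 0.5271  0.0057  0.073 ]
 [ 0.5258 -0.0491  0.073 ]]
slot [[ 0.5815 -0.0301  0.073 ]
 [ 0.5821 -0.0174  0.073 ]
 [ 0.6116 -0.0182  0.073 ]
 [ 0.611  -0.0308  0.073 ]]
foot [[ 0.4844 -0.0608  0.006 ]
 [ 0.4891  0.0221  0.006 ]]
pin [[ 0.596  -0.0239  0.087 ]] [[ 0.5961 -0.0241  0.073 ]]
```

View pics/pin.png

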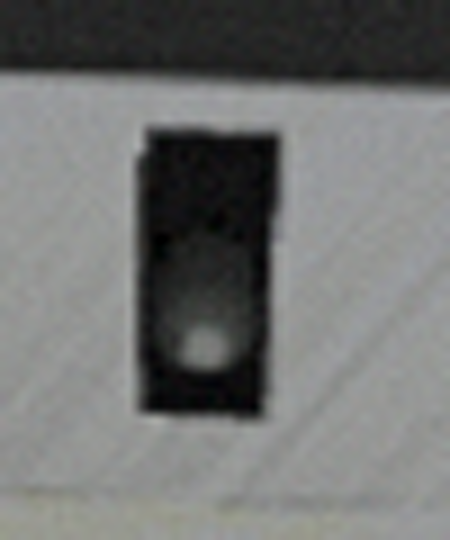

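```bash
python3 - <<'E'
from station import r
from h import *
np.set_printoptions(precision=4,suppress=True)
r.reach([0.4822,0.2557,0.163+0.12],[180,0,174.4])
r.servo_line([0.4822,0.2557,0.163+0.062],[180,0,174.4],0.12)
s=r.sense();print(s["tcp_pos"],s["contact_force"])
r.grab(15)
s=r.sense();print(s["clock"],s["tcp_pos"],s["contact_force"],s["opening"])
r.servo_line([0.4822,0.2557,0.163+0.165],None,0.12)
s=r.sense();print(s["clock"],s["tcp_pos"],s["contact_force"],s["opening"])
shot(r,"wrist","w2");shot(r,"scene","s2");shot(r,"side","d2")
E
```

```text
[0.4826 0.2554 0.2256] [-0.016   0.0554 -0.301 ]
5.8333 [0.4822 0.2556 0.225 ] [ 0.0837 -0.9948 -0.8555] 0.017851036911547942
6.8417 [0.4821 0.2557 0.3269] [ 1.4696  0.5502 -0.8435] 0.017641747406303074
```

View pics/w2.png

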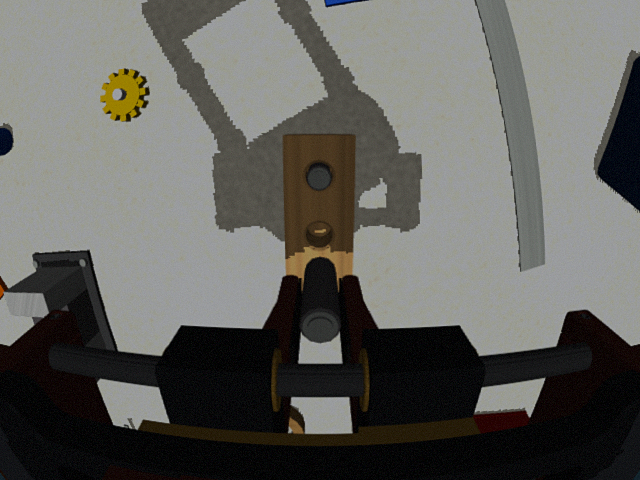

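View pics/s2.png

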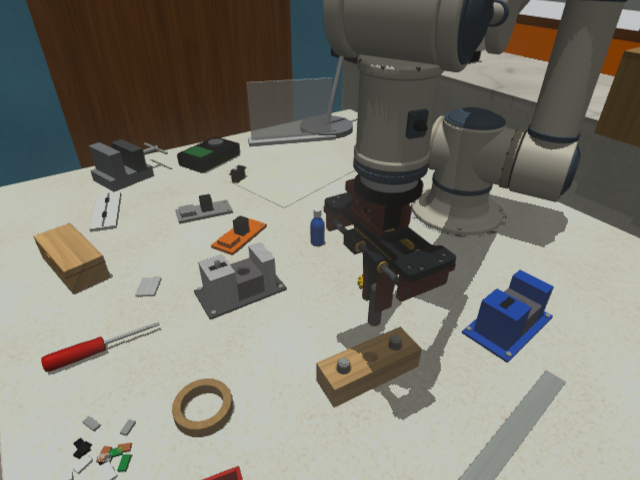

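```bash
python3 - <<'E'
from station import r
from h import *
np.set_printoptions(precision=4,suppress=True)
d=load("pics/w2.npz");print(plane(d,320,323,.175,True)); print("hole now",plane(d,318.5,233.5,.04,True))
S=[0.5513,-0.0217]
r.reach([S[0],S[1],0.163+0.165],[180,0,177.3])
r.servo_line([S[0],S[1],0.163+0.105],[180,0,177.3],0.15)
r.wait(0.1);s=r.sense();print(s["clock"],s["tcp_pos"],s["contact_force"],s["torque"])
shot(r,"wrist","w3");shot(r,"scene","s3");shot(r,"side","d3")
im=[cv2.imread("pics/s3.png"),cv2.imread("pics/d3.png"),cv2.imread("pics/w3.png")]
cv2.imwrite("pics/c3.png",np.hstack([crop(im[0],190,200,310,320,3)[:360,:260],crop(im[1],225,170,325,290,3)[:360,:260],crop(im[2],270,200,370,350,3)[:360,:270]]))
E
```

```text
[0.4804 0.2562 0.175 ]
hole now [0.482  0.2549 0.04  ]
8.7417 [ 0.5517 -0.0214  0.2697] [-0.4149 -0.5071 -0.4257] [-0.0123  0.0018 -0.0072]
```

View pics/c3.png

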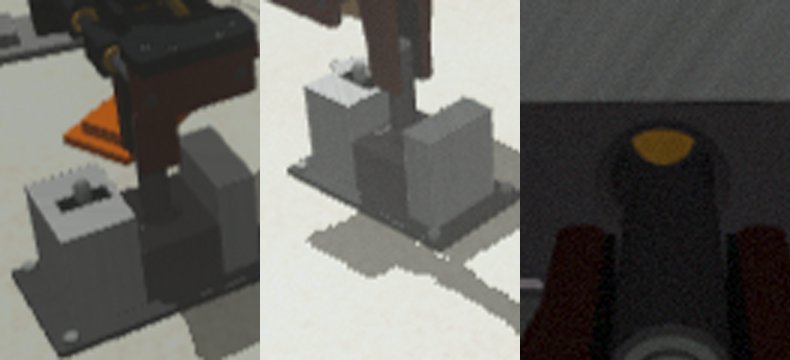

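```bash
python3 - <<'E'
from station import r
from h import *
np.set_printoptions(precision=4,suppress=True)
for g in (0.095,0.085,0.0695):
    r.servo_line([.5513,-.0217,0.163+g],[180,0,177.3],0.08)
    s=r.sense();print(s["clock"],s["tcp_pos"],s["contact_force"],s["torque"])
    if np.linalg.norm(s["contact_force"])>12: break
shot(r,"scene","s4");shot(r,"side","d4");shot(r,"wrist","w4")
im=[cv2.imread("pics/s4.png"),cv2.imread("pics/d4.png"),cv2.imread("pics/w4.png")]
cv2.imwrite("pics/c4.png",np.hstack([crop(im[0],190,200,310,320,3)[:360,:260],crop(im[1],225,170,325,290,3)[:360,:260],crop(im[2],270,200,370,350,3)[:360,:270]]))
E
```

```text
9.1667 [ 0.5517 -0.0218  0.259 ] [1.5302 0.2859 4.4373] [ 0.0084 -0.2935 -0.009 ]
9.4417 [ 0.5521 -0.0218  0.2508] [ 0.3719 -0.0886 10.6428] [ 0.0722 -0.2326 -0.0075]
9.7833 [ 0.552  -0.022   0.2351] [-0.3895 -1.4633 10.2965] [-0.1347  0.0118  0.0007]
```

View pics/c4.png

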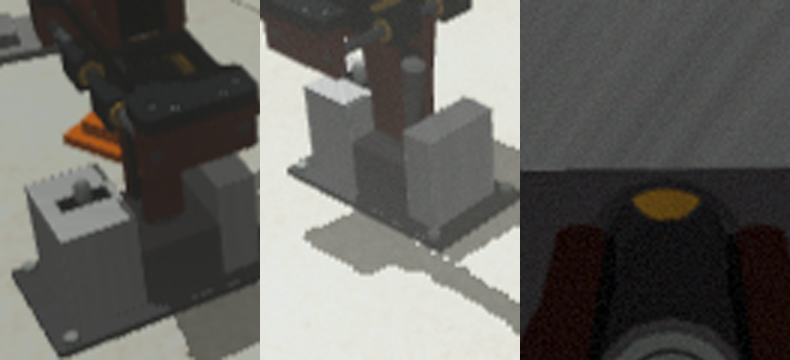

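```bash
python3 - <<'E'
from h import *
im=[cv2.imread("pics/d4.png"),cv2.imread("pics/w4.png")]
cv2.imwrite("pics/c4b.png",np.hstack([crop(im[0],250,180,300,240,8),np.clip(crop(im[1],280,260,360,340,6).astype(float)*2,0,255).astype(np.uint8)]).astype(np.uint8)) if 0 else None
cv2.imwrite("pics/c4a.png",crop(im[0],250,180,300,240,8))
cv2.imwrite("pics/c4b.png",np.clip(crop(im[1],270,240,370,360,5).astype(float)*2,0,255).astype(np.uint8))
E
```

```text
(no output)
```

View pics/c4a.png

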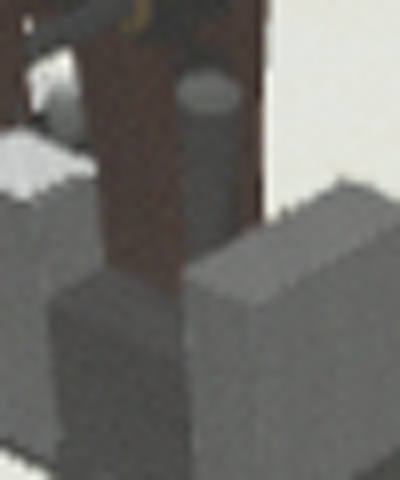

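View pics/c4b.png

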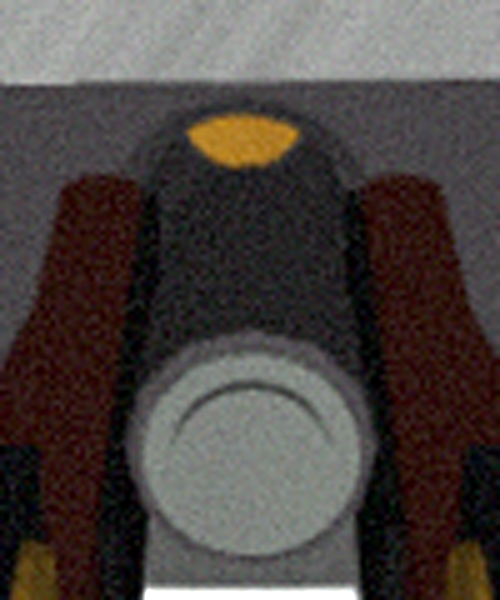

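```bash
python3 - <<'E'
from h import *
np.set_printoptions(precision=4,suppress=True)
b=load("pics/d4.npz");w=load("pics/w4.npz")
print(tri(ray(b,276.25,191.6),ray(w,320.4,330.4,True)))
for z in (.08,.09,.1,.105): print(z,plane(b,276.25,191.6,z),plane(w,320.4,330.4,z,True))
# cell lower edge in wrist view: bottom of yellow at crop (245,168)
u,v=270+245/5,240+168/5
for z in (.014,.025,.035,.045): print(z,plane(w,u,v,z,True))
print("rim -x",plane(w,270+248/5,240+98/5,.045,True), "yellow top",plane(w,270+248/5,240+113/5,.014,True))
d=load("pics/w3.npz") # rim in w3 crop
print(proj(w,[.5517,-.022,.014],True),u,v)
E
```

```text
[ 0.5405 -0.0215  0.1045]
0.08 [ 0.5706 -0.0539  0.08  ] [ 0.5569 -0.0217  0.08  ]
0.09 [ 0.5577 -0.0405  0.09  ] [ 0.5507 -0.0214  0.09  ]
0.1 [ 0.5448 -0.0272  0.1   ] [ 0.5445 -0.0212  0.1   ]
0.105 [ 0.5383 -0.0205  0.105 ] [ 0.5414 -0.021   0.105 ]
0.014 [ 0.5586 -0.0226  0.014 ]
0.025 [ 0.5539 -0.0224  0.025 ]
0.035 [ 0.5497 -0.0221  0.035 ]
0.045 [ 0.5454 -0.0219  0.045 ]
rim -x [ 0.538  -0.0212  0.045 ] yellow top [ 0.5517 -0.0219  0.014 ]
[319.4795 262.6579] 319.0 273.6
```

```bash
python3 - <<'E'
from station import r
from h import *
np.set_printoptions(precision=4,suppress=True)
r.servo_line([.5513,-.0217,0.163+0.125],[180,0,177.3],0.15)
r.wait(.1);s=r.sense();print(s["clock"],s["tcp_pos"],s["contact_force"],s["torque"],s["opening"])
shot(r,"scene","s5");shot(r,"side","d5");shot(r,"wrist","w5")
im=[cv2.imread(f"pics/{k}5.png") for k in "sdw"]
g=lambda x:np.clip(x.astype(float)*1.8,0,255).astype(np.uint8)
cv2.imwrite("pics/c5.png",np.hstack([g(crop(im[0],225,200,285,300,6))[:600,:360],g(crop(im[1],250,140,310,240,6))]))
cv2.imwrite("pics/c5w.png",g(crop(im[2],270,230,370,350,5)))
E
```

```text
10.55 [ 0.551  -0.0217  0.2859] [ 0.5762 -0.2088 -0.0561] [ 0.0024 -0.0256 -0.027 ] 0.01775761652859011
```

View pics/c5.png

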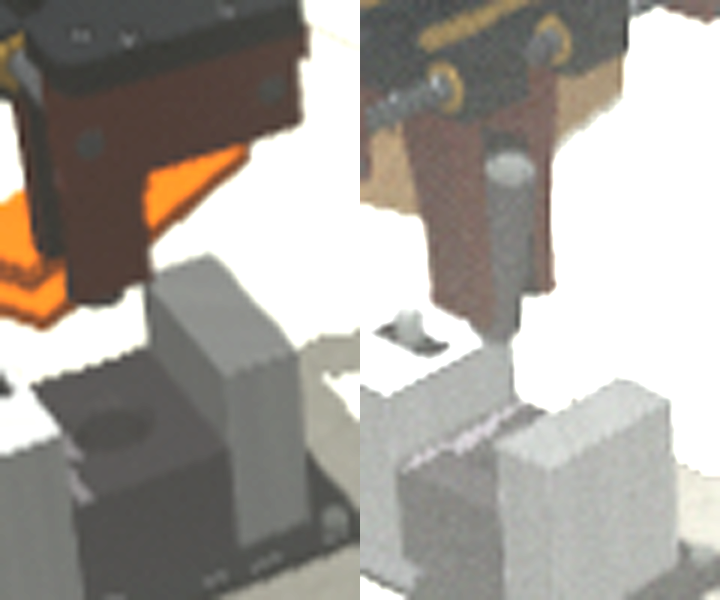

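View pics/c5w.png

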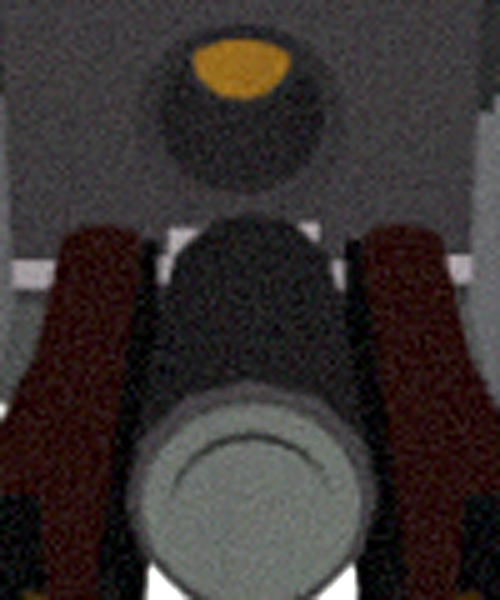

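```bash
python3 - <<'E'
from h import *
np.set_printoptions(precision=4,suppress=True)
b=load("pics/d5.npz");w=load("pics/w5.npz")
T=tri(ray(b,275.2,168.2),ray(w,320.4,330,True));print("top",T, plane(b,275.2,168.2,T[2]),plane(w,320.4,330,T[2],True))
G=np.array([.551,-.0217,.123])
for th in (0,4,8,12,16,20):
    c,s=np.cos(np.radians(th)),np.sin(np.radians(th))
    ax=np.array([-s,0,c]) # top towards -x
    # pivot through pads at G with top fixed height T[2]
    L=(T[2]-G[2])/c
    top=G+ax*L; bot=top-ax*.065
    e=bot+np.array([-c,0,-s])*.009
    print(th,top,proj(w,top,True),"edge",proj(w,e,True),"side bot",proj(b,bot),"side top",proj(b,top))
E
```

```text
top [ 0.5385 -0.0209  0.1555] [ 0.537  -0.0207  0.1555] [ 0.5396 -0.0205  0.1555]
0 [ 0.551  -0.0217  0.1555] [318.4269 356.5199] edge [318.012  267.7236] side bot [272.3449 195.9745] side top [270.1327 166.0793]
4 [ 0.5487 -0.0217  0.1555] [318.1172 351.4513] edge [318.2333 271.5051] side bot [271.5022 195.5703] side top [271.0087 166.3897]
8 [ 0.5464 -0.0217  0.1555] [317.7996 346.2342] edge [318.4497 275.4739] side bot [270.6673 195.0345] side top [271.8958 166.7041]
12 [ 0.5441 -0.0217  0.1555] [317.4706 340.8105] edge [318.6579 279.5646] side bot [269.8563 194.3748] side top [272.8029 167.0256]
16 [ 0.5417 -0.0217  0.1555] [317.1264 335.1137] edge [318.8545 283.7111] side bot [269.0858 193.5993] side top [273.7401 167.3577]
20 [ 0.5392 -0.0217  0.1555] [316.7624 329.0651] edge [319.0362 287.8439] side bot [268.3735 192.7173] side top [274.7185 167.7045]
```

```bash
cat >> h.py <<'E'
from scipy.spatial.transform import Rotation as Ro
def tool(P,yaw,tilt=0,Lz=.163):
    """TCP pos, rpy for grasp point P, tool down at yaw, then turned tilt deg about jig y"""
    R=Ro.from_euler('z',yaw-180,degrees=True)*Ro.from_euler('y',tilt,degrees=True)*Ro.from_euler('z',180,degrees=True)*Ro.from_euler('x',180,degrees=True)
    p=np.asarray(P)-R.apply([0,0,Lz]); return p.tolist(),R.as_euler('xyz',degrees=True).tolist()
E
python3 - <<'E'
from station import r
from h import *
np.set_printoptions(precision=4,suppress=True)
print(tool([0,0,0],177.3,0))
p,o=tool([.5513+.0035,-.0217,.125],177.3,12);print(p,o)
r.servo_line(p,o,0.1)
r.wait(.1);s=r.sense();print(s["clock"],s["tcp_pos"],s["orientation"],s["contact_force"],s["torque"],s["opening"])
shot(r,"scene","s6");shot(r,"side","d6");shot(r,"wrist","w6")
im=[cv2.imread(f"pics/{k}6.png") for k in "sdw"]
g=lambda x:np.clip(x.astype(float)*1.8,0,255).astype(np.uint8)
cv2.imwrite("pics/c6.png",np.hstack([g(crop(im[1],250,140,310,240,6)),g(crop(im[2],270,220,370,340,5))]))
E
```

```text
([-9.403268545163286e-19, -1.9939582795587887e-17, 0.163], [180.0, 0.0, 177.3])
[0.5886519839035855, -0.02329641903592085, 0.2844380589196103] [180.0, -11.999999999999991, 177.3]
11.325 [ 0.5882 -0.0233  0.2845] [-179.9977  -11.94    177.2995] [-0.5399 -0.357  -0.5458] [ 0.0093 -0.1179  0.0075] 0.017622103724409314
```

View pics/c6.png

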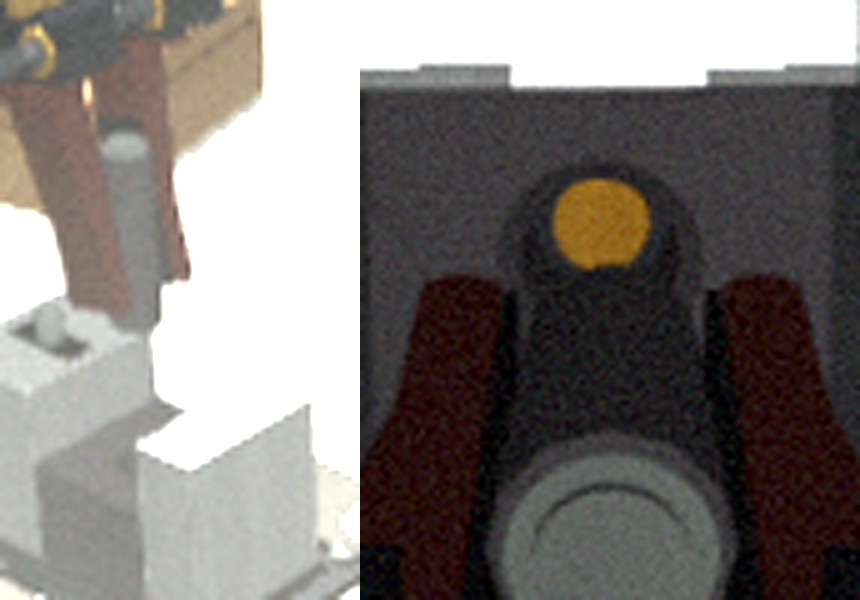

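```bash
python3 - <<'E'
from h import *
np.set_printoptions(precision=4,suppress=True)
b=load("pics/d6.npz");w=load("pics/w6.npz")
T=tri(ray(b,271.2,163.3),ray(w,320.4,331.4,True));print("top",T, plane(b,271.2,163.3,T[2]),plane(w,320.4,331.4,T[2],True))
print("rim center",plane(w,319.2,253,.045,True)+[.0135,0,0],"plunger ctr",plane(w,270+242/5,220+223/5,.014,True))
for zb in (T[2]-.065,.09,.095): print("bot edge",plane(w,319.2,273,zb,True)+[.009,0,0], plane(b,273,194,zb))
print("rim y",plane(w,270+140/5,220+240/5,.045,True),plane(w,270+338/5,220+240/5,.045,True))
E
```

```text
top [ 0.5488 -0.0214  0.1622] [ 0.5475 -0.0216  0.1622] [ 0.5498 -0.0208  0.1622]
rim center [ 0.5521 -0.0209  0.045 ] plunger ctr [ 0.5513 -0.0221  0.014 ]
bot edge [ 0.5508 -0.0209  0.0972] [ 0.5468 -0.0197  0.0972]
bot edge [ 0.5522 -0.021   0.09  ] [ 0.5561 -0.0291  0.09  ]
bot edge [ 0.5512 -0.021   0.095 ] [ 0.5497 -0.0226  0.095 ]
rim y [ 0.5478 -0.0351  0.045 ] [ 0.549  -0.0094  0.045 ]
```

```bash
python3 - <<'E'
from station import r
from h import *
np.set_printoptions(precision=4,suppress=True)
for z in (.085,.077,.0725,.0685):
    p,o=tool([.5513+.0041,-.0219,z],177.3,12.3)
    r.servo_line(p,o,0.1 if z>.08 else .03)
    s=r.sense();print(s["clock"],s["tcp_pos"],s["contact_force"],s["torque"])
    if s["contact_force"][2]>6: break
r.wait(.1)
shot(r,"side","d7");shot(r,"wrist","w7");shot(r,"scene","s7")
im=[cv2.imread(f"pics/{k}7.png") for k in "sdw"]
g=lambda x:np.clip(x.astype(float)*1.8,0,255).astype(np.uint8)
cv2.imwrite("pics/c7.png",np.hstack([g(crop(im[1],250,140,310,240,6)),g(crop(im[2],270,220,370,340,5))]))
E
```

```text
12.025 [ 0.59   -0.0235  0.2434] [ 0.4503 -0.7766 -0.7994] [ 0.0557 -0.0715 -0.0131]
12.4417 [ 0.5901 -0.0235  0.2362] [ 0.4668 -0.3288 -0.3315] [-0.0443 -0.0659 -0.0676]
12.7417 [ 0.59   -0.0235  0.2315] [-0.3034  0.0417 -0.2942] [-0.0705 -0.068  -0.0342]
13.025 [ 0.59   -0.0235  0.2274] [ 0.1906  0.0436 -1.2219] [-0.0364 -0.1226  0.0072]
```

View pics/c7.png

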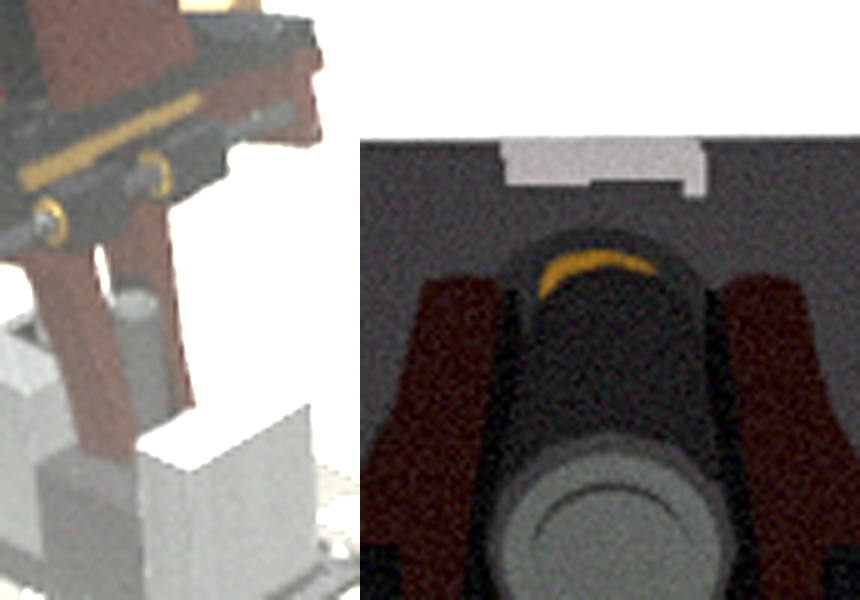

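```bash
python3 - <<'E'
from station import r
from h import *
np.set_printoptions(precision=4,suppress=True)
r.let_go();r.wait(.2)
s=r.sense();print(s["clock"],s["tcp_pos"],s["contact_force"],s["torque"],s["opening"])
shot(r,"side","d8");shot(r,"wrist","w8");shot(r,"scene","s8")
im=[cv2.imread(f"pics/{k}8.png") for k in "sdw"]
g=lambda x:np.clip(x.astype(float)*1.8,0,255).astype(np.uint8)
cv2.imwrite("pics/c8.png",np.hstack([g(crop(im[1],250,160,310,260,6)),g(crop(im[2],270,220,370,340,5))]))
E
```

```text
14.6333 [ 0.5901 -0.0235  0.2278] [-0.3452 -0.5358  0.2452] [-0.0071 -0.1301  0.0104] 0.08771819319399257
```

View pics/c8.png

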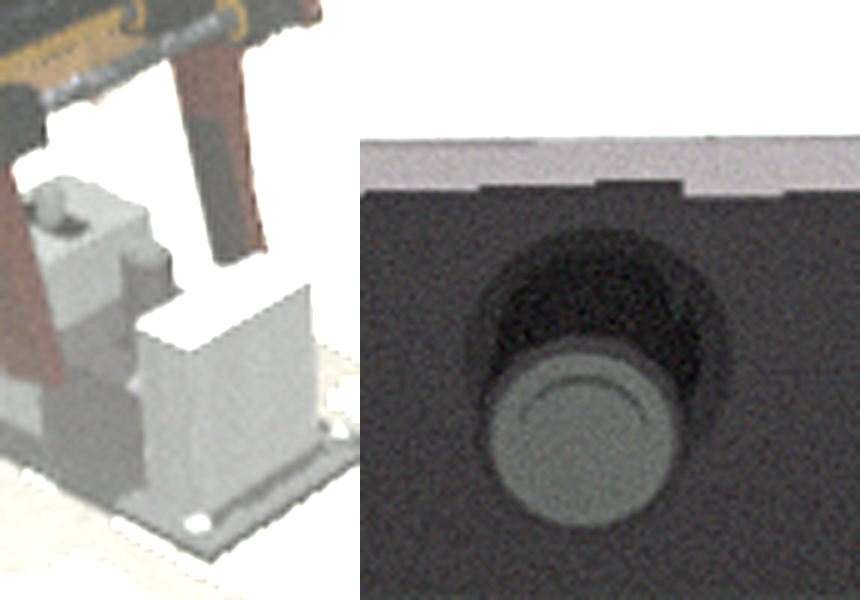

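```bash
python3 - <<'E'
from station import r
from h import *
np.set_printoptions(precision=4,suppress=True)
b=load("pics/d8.npz");w=load("pics/w8.npz")
print(tri(ray(b,274.5,202.5),ray(w,315,307.6,True)),plane(w,315,307.6,.079,True))
p,o=tool([.5553,-.0219,.115],177.3,12.3)
r.servo_line(p,o,0.2)
p,o=tool([.5553,-.0219,.2],177.3,0)
r.servo_line(p,o,0.25)
# look at cover
p,o=tool([.45,-.315,.2],168.7,0)
r.reach(p,o);r.wait(.1)
s=r.sense();print(s["clock"],s["tcp_pos"])
d=shot(r,"wrist","w9");print(proj(d,[.5,-.322,.042],True))
shot(r,"scene","s9");shot(r,"side","d9")
E
```

```text
[ 0.55   -0.0239  0.0751] [ 0.5498 -0.0232  0.079 ]
16.9917 [ 0.4508 -0.314   0.3628]
[320.9286 276.3836]
```

View pics/w9.png

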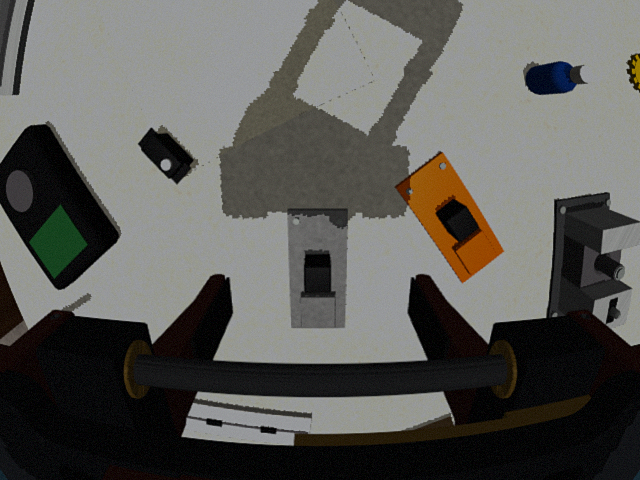

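View pics/s9.png

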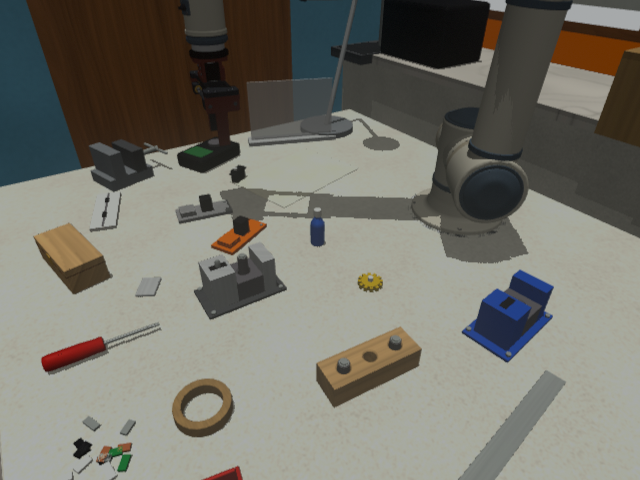

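```bash
python3 - <<'E'
from h import *
im=cv2.imread("pics/w9.png")
cv2.imwrite("pics/c9.png",np.clip(crop(im,280,200,360,335,4).astype(float)*1.6,0,255).astype(np.uint8))
E
```

```text
(no output)
```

View pics/c9.png

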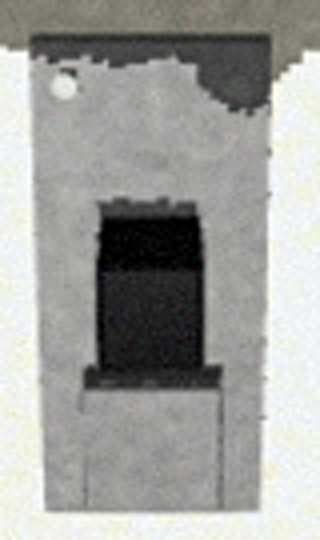

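```bash
python3 - <<'E'
from h import *
np.set_printoptions(precision=4,suppress=True)
w=load("pics/w9.npz")
f=lambda pts,z:np.array([plane(w,280+u/4,200+v/4,z,True) for u,v in pts])
B=f([(97,272),(205,270),(203,372),(97,372)],.042);print(B,B.mean(0))
C=f([(31,38),(271,38),(260,510),(46,510)],.008);print(C)
for i,j in((0,3),(1,2)):
    v=C[j]-C[i];print(np.degrees(np.arctan2(v[1],v[0])),np.linalg.norm(v))
v=C[3]-C[0]
print("boss",f([(84,388),(220,388)],.020))
m=(C[0]+C[1])/2;n=(C[2]+C[3])/2;print("centre from plate",m+(n-m)*55/125)
E
```

```text
[[ 0.4894 -0.3348  0.042 ]
 [ 0.4935 -0.3115  0.042 ]
 [ 0.5177 -0.3165  0.042 ]
 [ 0.5131 -0.3398  0.042 ]] [ 0.5034 -0.3257  0.042 ]
[[ 0.4425 -0.3419  0.008 ]
 [ 0.4533 -0.2874  0.008 ]
 [ 0.5767 -0.3113  0.008 ]
 [ 0.5659 -0.3662  0.008 ]]
-11.122869527892247 0.12569949766108018
-10.992969404352262 0.12564730060073234
boss [[ 0.5269 -0.3469  0.02  ]
 [ 0.5333 -0.3146  0.02  ]]
centre from plate [ 0.5022 -0.3253  0.008 ]
```

```bash
python3 - <<'E'
from station import r
from h import *
np.set_printoptions(precision=4,suppress=True)
p,o=tool([.5025,-.3255,.09],168.9);r.reach(p,o)
p,o=tool([.5025,-.3255,.0305],168.9);r.servo_line(p,o,0.12)
s=r.sense();print(s["clock"],s["tcp_pos"],s["contact_force"])
r.grab(50);s=r.sense();print(s["clock"],s["tcp_pos"],s["contact_force"],s["opening"])
p,o=tool([.5025,-.3255,.17],168.9);r.servo_line(p,o,0.15)
r.wait(.15);s=r.sense();print(s["clock"],s["tcp_pos"],s["contact_force"],s["torque"],s["opening"])
shot(r,"scene","s10");shot(r,"side","d10");shot(r,"wrist","w10")
im=[cv2.imread(f"pics/{k}10.png") for k in "sdw"]
cv2.imwrite("pics/c10.png",np.hstack([crop(im[0],150,100,270,220,3),crop(im[1],330,80,450,200,3)]))
E
```

```text
18.35 [ 0.5027 -0.3258  0.1949] [ 0.2854 -0.4497  0.7159]
19.35 [ 0.5025 -0.3256  0.1935] [-0.5074 -0.3235  0.1304] 0.024116746291128473
20.5833 [ 0.5024 -0.3254  0.3315] [ 0.5822  0.3878 -1.6491] [-0.0216 -0.0129  0.0053] 0.023550177570774194
```

View pics/c10.png

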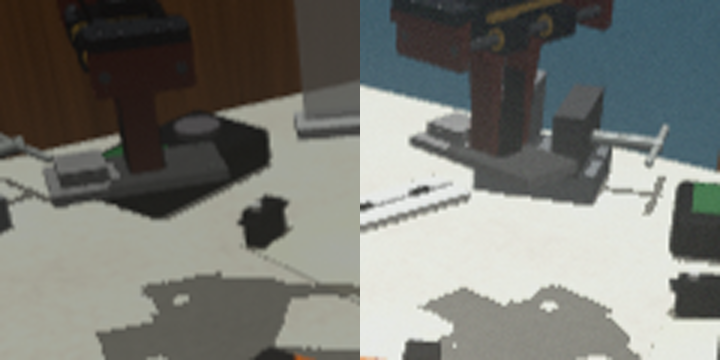

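View pics/w10.png

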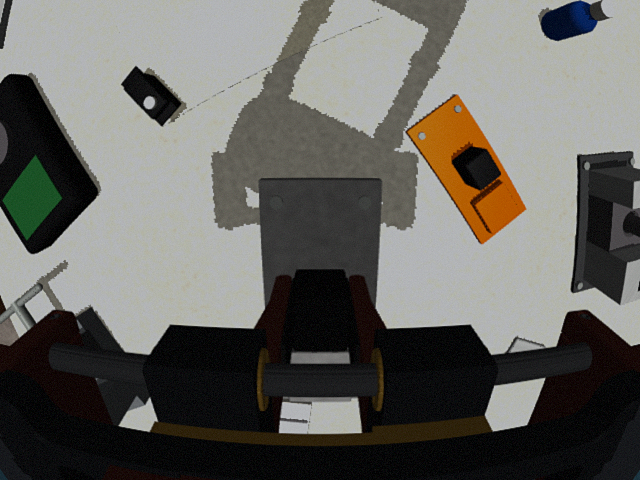

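```bash
python3 - <<'E'
from h import *
d=load("pics/w10.npz")
c=np.array([.5025,-.3255]);a=np.radians(-11.1);X=np.array([np.cos(a),np.sin(a)]);Y=np.array([-X[1],X[0]])
for th in(-4,0,4):
  for sy in(-28,28):
    p=c+X*-.055*np.cos(np.radians(th))+Y*sy*.001;print(th,proj(d,[*p,.146+.055*np.sin(np.radians(th))],True))
E
python3 - <<'E'
from station import r
from h import *
np.set_printoptions(precision=4,suppress=True)
B=[.5511,-.0218]
p,o=tool([*B,.0305+.125],177.3);r.reach(p,o)
r.wait(.1);s=r.sense();print(s["clock"],s["tcp_pos"],s["orientation"],s["contact_force"],s["torque"])
p,o=tool([*B,.0305+.092],177.3);r.servo_line(p,o,.08);r.wait(.1)
s=r.sense();print(s["clock"],s["tcp_pos"],s["contact_force"],s["torque"])
shot(r,"scene","s11");shot(r,"side","d11");shot(r,"wrist","w11")
im=[cv2.imread(f"pics/{k}11.png") for k in "sdw"]
cv2.imwrite("pics/c11.png",np.hstack([crop(im[0],180,200,300,320,3),crop(im[1],225,150,345,270,3)]))
E
```

```text
-4 [258.28873384 179.96350657]
-4 [378.41358236 179.90322393]
0 [256.93331799 180.88969832]
0 [379.71385411 180.8278167 ]
4 [255.53771509 182.44993168]
4 [381.052975   182.38689006]
22.0083 [ 0.5512 -0.0231  0.3186] [-179.9782    0.0082  177.1826] [ 0.5287 -0.1662 -2.8118] [0.0161 0.0763 0.0293]
22.6667 [ 0.5512 -0.0218  0.286 ] [-0.3073 -0.7865 -1.1764] [-0.0202  0.0377 -0.0281]
```

View pics/c11.png

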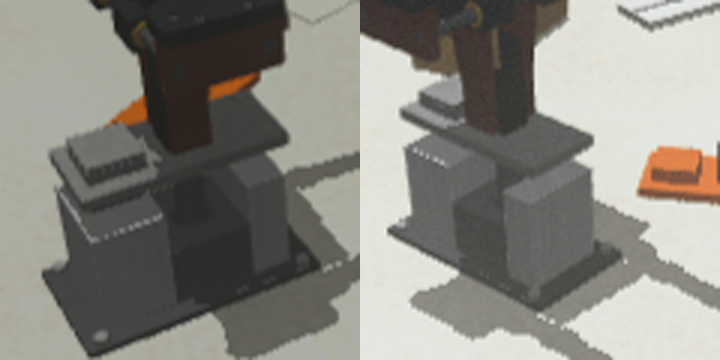

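```bash
python3 - <<'E'
from station import r
from h import *
np.set_printoptions(precision=4,suppress=True)
for u in (.089,.087,.085,.083,.081):
    p,o=tool([.5511,-.0218,.0305+u],177.3);r.servo_line(p,o,.03);r.wait(.05)
    s=r.sense();print(u,round(s["clock"],2),s["tcp_pos"]-[0,0,.1935],s["contact_force"],s["torque"])
    if s["contact_force"][2]>5: break
E
```

```text
0.089 23.12 [ 0.5511 -0.0218  0.0889] [-0.9006  0.0152 -1.5834] [0.0281 0.0174 0.0035]
0.087 23.42 [ 0.5511 -0.0218  0.0869] [-0.4733  0.3809 -0.9158] [ 0.04    0.037  -0.0237]
0.085 23.72 [ 0.5511 -0.0218  0.0849] [ 1.1028  0.0164 -0.3515] [-0.0336  0.0571 -0.0255]
0.083 24.02 [ 0.5511 -0.0218  0.0829] [ 0.0544  0.8531 -0.6994] [ 0.0569  0.0316 -0.038 ]
0.081 24.32 [ 0.5511 -0.0218  0.0809] [ 0.248   0.841  -1.7603] [-0.014   0.0084  0.0178]
```

```bash
python3 - <<'E'
from station import r
from h import *
np.set_printoptions(precision=4,suppress=True)
for u in (.079,.077,.075,.0735,.0725):
    p,o=tool([.5511,-.0218,.0305+u],177.3);r.servo_line(p,o,.03);r.wait(.1)
    s=r.sense();print(u,round(s["clock"],2),s["tcp_pos"]-[0,0,.1935],s["contact_force"],s["torque"])
    if s["contact_force"][2]>20: break
shot(r,"scene","s12");shot(r,"side","d12");shot(r,"wrist","w12")
im=[cv2.imread(f"pics/{k}12.png") for k in "sdw"]
cv2.imwrite("pics/c12.png",np.hstack([crop(im[0],180,200,300,320,3),crop(im[1],225,150,345,270,3)]))
E
```

```text
0.079 24.67 [ 0.5511 -0.0218  0.079 ] [-0.0767 -0.0861 -1.3443] [ 0.0103  0.019  -0.0575]
0.077 25.02 [ 0.5512 -0.0218  0.0776] [-0.8942 -0.3775  1.8287] [-0.0311  0.0606  0.0254]
0.075 25.37 [ 0.5512 -0.0218  0.0754] [ 0.1952 -0.8553  4.8643] [-0.0491  0.1062  0.007 ]
0.0735 25.72 [ 0.5512 -0.0218  0.0738] [-0.1184 -0.5386  5.7912] [-0.0603  0.09   -0.0032]
0.0725 26.07 [ 0.5512 -0.0218  0.073 ] [-0.1246 -0.1845  5.8353] [-0.0224  0.0845 -0.0182]
```

View pics/c12.png

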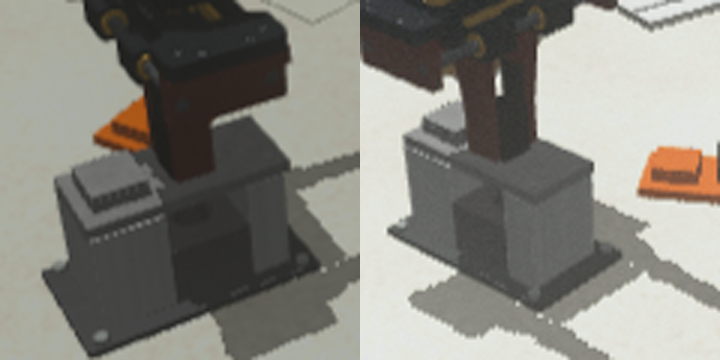

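```bash
python3 - <<'E'
from station import r
from h import *
np.set_printoptions(precision=4,suppress=True)
for u in (.0718,.0711,.0704,.0697,.069):
    p,o=tool([.5511,-.0218,.0305+u],177.3);r.servo_line(p,o,.03);r.wait(.15)
    s=r.sense();print(u,round(s["clock"],2),s["tcp_pos"]-[0,0,.1935],s["contact_force"],s["torque"],s["opening"])
    if s["contact_force"][2]>15: break
r.wait(.3);s=r.sense();print(s["tcp_pos"]-[0,0,.1935],s["contact_force"],s["orientation"])
shot(r,"scene","s13");shot(r,"side","d13");shot(r,"wrist","w13")
im=[cv2.imread(f"pics/{k}13.png") for k in "sdw"]
cv2.imwrite("pics/c13.png",np.hstack([crop(im[0],180,200,300,320,3),crop(im[1],225,150,345,270,3)]))
E
```

```text
0.0718 26.62 [ 0.5512 -0.0218  0.073 ] [-2.2161  0.8051  7.9529] [0.02   0.3603 0.0046] 0.024078137846228632
0.0711 27.02 [ 0.5512 -0.0218  0.0729] [-3.2559 -0.4552 12.3212] [ 0.089   0.6901 -0.0244] 0.023767770527645712
0.0704 27.42 [ 0.5511 -0.0218  0.0729] [-3.8759  0.5159 13.8761] [ 0.08    0.95   -0.0064] 0.02392372832992694
0.0697 27.82 [ 0.5511 -0.0218  0.0729] [-5.7695 -0.4256 17.0654] [0.1107 1.2462 0.0098] 0.023789741787849147
[ 0.551  -0.0218  0.0729] [-5.2016  0.5871 16.6213] [-179.9891    0.1316  177.2996]
```

View pics/c13.png

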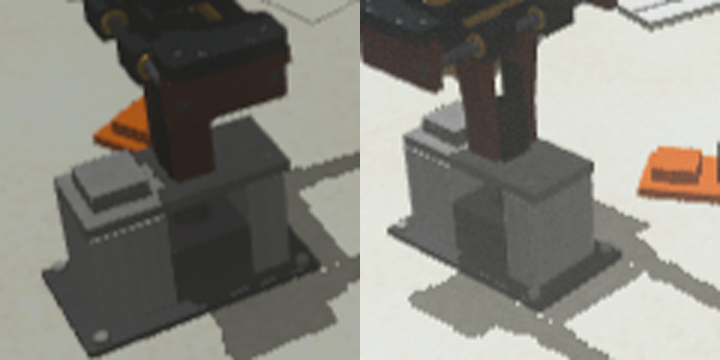

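View pics/s13.png

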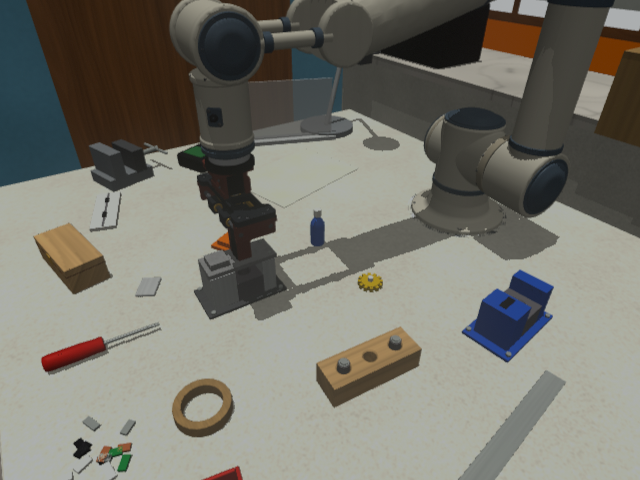

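The cover is home: its underside stops at 72.9 mm, where the force rises without further travel. It is flat on both tops, and the short cells are still in the rack at (344,366) and (396,342). Handing in with the cover still pressed down.

```bash
python3 -c "
from station import r
r.hand_in()
s=r.sense();print(s['clock'],s['tcp_pos'],s['contact_force'],s['opening'])"
```

```text
the job is handed in; nothing more can be done
the job is handed in; nothing more can be done
```

The long cell is in the jig's socket and the cover is on the pin, pressed home and still held. I handed the job in at about 28 s of the 54 s allowed; the station gave no verdict.

- **Cell:** The first try at the socket caught on the chamfer and the cell slipped and tilted about 12° in the fingers. I lifted it, tilted the tool to bring it upright again and lowered it in without any contact force. I then let go and it dropped in. The views put its top at 75 to 79 mm (79 mm expected), within about 2–3 mm of the measured socket centre.
- **Cover:** I read the pin's setting from the wrist picture as about the middle of its slot. The cover went past the pin's top without touching, so no sliding search was needed. It met the cell at about 78–79 mm and felt the spring.
- **Last checks:**
  - The underside stopped at 72.9 mm (73 mm is home) with about 17 N of push.
  - The tool was level to about 0.1°, and the fingers were 23.8 mm apart on the block.
  - The plate lay flat on both tops in both fixed views, and both short cells were still in their rack holes.
- **Not checked directly:** I could not see the cell under the cover or read the plunger. That the cell is pushed down about 6 mm is inferred from the cover's height and the spring force. Views of the same point disagreed by 2–3 mm in places.

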